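# Hold a freshly glued carton in the bench press

### The job

The small orange carton in the bench press has just been glued. First swing the press's blue support leg out by its yellow knob until its spring snaps it fully home at the end of its swing, and only then push the red thumb plate of the spring-loaded lever down until the orange pointer stands in the green field, so that the rubber foot presses on the carton. Never push the lever down to its bottom stop, leave the carton in its nest and the things standing around where they are, and finish while still holding the lever down in the green: do not let go.

Things in the scene. Friction and masses are not known exactly. Their poses are not given: they have to be found in the camera images.
- press: Fixed bench press: grey base plate 210 mm (its x) x 130 mm (its y), top 14 mm up. Origin on the worktop under the plate's middle; front faces its -x, z up. Indicator post 20 mm wide, 126 mm high, at its x -56, y -48 mm, front field white, green, red from the top; the lever's orange pointer passes before it. Hinge cheeks at x +85 mm, y within 25 mm, 106 mm high.
- nest (a point): Middle of the nest floor on the aluminium anvil, 44 mm above the worktop; axes as the press. The nest is 32 mm (x) by 86 mm (y) inside its 10 mm high steel lips.
- leg_hinge (a point): Point on the leg's vertical hinge axis, 50 mm above the worktop, at the left front corner of the press (press x -85, y +95 mm); its axes are those of the press.
- leg (a joint): Support leg angle, rad. 0 = folded, pointing along the press's +x beside the base; grows as it swings outward (counter-clockwise from above); 1.571 = end stop, pointing along the press's +y. Its spring strut resists with about 1.5 N at the knob and pulls it back toward 0.3 if let go early; past about 1.35 it snaps over to 1.571 and stays. Starts between 0 and 0.35.
- leg_knob (a point): Top centre of the yellow upright knob on the free end of the blue leg, 120 mm from the hinge axis, 74 mm above the worktop. The knob is a round post 18 mm in diameter, upright, with its straight part from 34 to 68 mm above the worktop; the blue leg bar under it is 16 mm wide with its top 29 mm above the worktop.
- lever: Press lever: dark steel bar with a red ribbed thumb plate at its free end and an orange pointer pin on its right side. Origin in the middle of its horizontal hinge axis (along the press's y), 85 mm above the worktop at press x +85 mm; axes those of the press when the lever is up.
- lever_angle (a joint): Lever angle, rad. 0 = sprung up (thumb plate raised 0.25 rad above level); grows as the plate is pushed down; level at 0.25. Green field = 0.28 to 0.38; bottom stop = 0.46. Springs back to 0 when let go. Holding it in the green takes about 8 to 10 N downward on the plate; pushing starts at about 2 N; the rubber foot meets the carton at about 0.17.
- thumb_plate (a point): Centre of the top face of the red thumb plate: 52 mm along the lever, 40 mm across, 12 mm thick. With the lever level (0.25 rad) this point lies 180 mm in front (press -x) of the hinge axis and 32 mm above it; it moves on an arc about that axis, about 60 mm down and 14 mm forward (press -x) from rest to mid green.
- foot: Black rubber foot, 24 mm in diameter, under the lever on a spring plunger, 100 mm in front of the hinge axis. Origin at the centre of its underside. Presses on the carton with about 3 to 6 N when the lever is in the green.
- carton: Small orange printed carton 28 x 82 x 28 mm (x, y, z), loose, lying in the nest with its long side along the press's y. Origin at the centre of its underside.
- tape_roll: Bystander: roll of brown tape 110 mm across, 48 mm high, lying right of the press. Origin at the centre of its underside.
- yellow_carton: Bystander: small yellow carton 28 x 82 x 28 mm, lying right of the press near its front. Origin at the centre of its underside.
- amber_bottle: Bystander: small dark amber bottle with black cap, 30 mm in diameter, 62 mm high, standing behind the press. Origin at the centre of its underside.
Not all that is in view belongs to the job. Of the things like the carton, leave any that is purple or white; of the rest the larger one is meant.

How it is judged:
On the way, in this order (a step that is already met when the one before it is completed fails the run):
1. the support leg is swung out and snapped home at its end stop, the lever still up (value of joint leg above 1.5 rad and value of joint lever_angle below 0.12 rad), for 0.2 s.
2. the lever is held in the green field by the fingers on the thumb plate, the foot pressing on the carton (value of joint lever_angle between 0.27 and 0.39 rad and contact force between the fingers and lever above 2 N and contact force between foot and carton above 1 N), for 0.5 s.
At the end, for the whole second after the job is handed in: Still pressing the red plate (over 2 N), lever 0.27 to 0.39 rad, foot on the carton with over 1 N, leg at its end stop (over 1.50 rad), carton in its nest (within 8 mm and no more than 5 mm raised), tape roll, yellow carton and amber bottle within 30 mm of their starts, bottle upright (0.3 rad) (all of step 2 and value of joint leg above 1.5 rad and horizontal distance between carton and nest below 0.008 m and height (world z) of carton below 0.049 m and distance of each of tape_roll, yellow_carton, amber_bottle from where it was at the start of the episode below 0.03 m and angle between amber_bottle's own z axis and vertical below 0.3 rad); the arm keeps its last pose, push and grip.
It fails at once if the lever is pushed down before the leg is seated (value of joint lever_angle above 0.15 rad and value of joint leg below 1.45 rad).
It fails at once if the lever is pushed to its bottom stop (value of joint lever_angle above 0.45 rad).
It fails at once if a bystander is knocked away (distance of any of tape_roll, yellow_carton, amber_bottle from where it was at the start of the episode above 0.03 m).
It also fails if it takes over 54 s, if anything falls off the work surface, if the arm or the gripper's body presses on something with over 40 N, if the wrist force passes 120 N, or if a joint passes its speed limit or range.

### The arm

A 6-joint arm with a two-finger parallel gripper is mounted at the origin on a cart in front of the work surface, level with it; the furniture and walls round the work are solid. World frame = base frame: x ahead of the robot, y to its left, z up, the work surface at z = 0. Lengths are in m, angles in rad, forces in N, time in s.
With the tool pointing down it reaches from about 0.275 to 0.775 m from the base axis. Payload 14.6 kg.
Tool frame: the origin (TCP) lies at the very end of the fingers, on their centre line; the grasp point (between the pads) lies 19 mm behind it (env.tcp_to_grasp is the distance from the TCP to the grasp point, in m); z points along the fingers, y is the line along which they close (so a half turn about z gives the same grasp; the last joint's range is limited). The gripper opens to 85 mm and grips with 20 to 120 N. Pads are 22 mm wide; open, the fingers measure 114 mm over their backs; the gripper's body (76 mm by 85 mm) begins 54 mm behind the grasp point. The pads swing forward as they close: fully open they stand 13 mm farther back than shut.
Start: joints at [1.043, 0.263, -0.048, 1.259, 0, 1.415], TCP at [0.191, 0.489, 0.231] pointing down, gripper open.
Joint ranges: [-2.65, 2.65], [-0.89, 1.7], [-1.18, 1.37], [-2.13, 2.11], [-1.35, 1.29], [-3.14, 3.14]. Speed limits (rad/s): [1.89, 1.89, 2.57, 2.79, 3.14, 3.14].

### API

Orientations are given as a unit quaternion [w, x, y, z].
In Python, from bench import env, planner, telemetry, vision gives the robot as it stands. Calls block until the motion is done:
- env.move_to(position, orientation): joint-space move of the TCP to a pose.
- env.servo_line(position, speed=0.15, ori=None): straight line of the TCP; ori=None keeps the orientation; speed is the mean speed in m/s.
- env.move_joints(angles): joint-space move.
- env.open_jaws() and env.grab(grasp_force=None): open the fingers fully, or close them until they stop; grasp_force is the grip in N (None keeps the last).
- env.sleep(seconds).
- planner.solve_ik(position, orientation): joint angles nearest the present ones, or None.
- telemetry.get_obs(): the state.
- vision.snapshot(name): name is "scene" or "top"; returns the picture (420x560x3 uint8, blue, green, red); there is no depth.
- vision.camera_model(name): a dict with "fov_y" (degrees; the focal length in pixels is half the picture's height over the tangent of half this angle, whatever the lens; pixels are square), "cx", "cy" (the principal point, pixels), "world_from_camera" (4x4, takes a point from camera to world coordinates). Camera axes: x right, y down, z forward; pixel columns grow to the right and rows downward; lengths in m; the calibration is good to about 2 mm. A picture is of the moment at which its call begins. camera_model takes no time and is no camera call.
A pose or a line that the arm cannot do raises env.MotionError and nothing moves.
- env.finish_job(): hands the job in; it is judged then, once.
The state is a dict: "t": time; "joints": joint angles; "qd": joint speeds; "tau": joint torques, N m; "position": TCP position; "orientation": TCP orientation; "ft_force": force on the tool from outside, world axes, zero at the start; "moment": the same for the moment, N m; "finger_gap": finger opening in m; "gripper_force": force on a finger pad.
Only numpy, scipy, OpenCV 4.12 (cv2) and the standard library are available. Lean on these libraries where they do the work, as an engineer would, in place of code of your own. Each camera call takes 0.05 s, during which the arm holds its last target. There are 200 camera calls.

## Working session

There is one attempt and no reset: what is moved stays moved. The work goes in short steps, each a Python script; the robot and the scene stay as the last script left them, time stands still between calls to the robot, and variables do not carry over. Pictures are saved under pics/ and viewed, at most 10 in all, crops included, and the job is handed in when it is done.

```bash
ls; mkdir -p pics; python3 - <<'E'
from bench import env, planner, telemetry, vision
import cv2
for n in ("scene","top"):
    cv2.imwrite(f"pics/{n}0.png",vision.snapshot(n)); m=vision.camera_model(n); print(n,m)
o=telemetry.get_obs(); print(o["t"],o["position"],o["orientation"],o["ft_force"])
E
```

```text
pics
scene {'fov_y': 46.221147898971275, 'cx': 272.96068296887825, 'cy': 212.7242979246112, 'world_from_camera': array([[ 0.6403724 , -0.38341625,  0.66551872, -0.02241443],
       [-0.76777359, -0.29570236,  0.56840464, -0.53150106],
       [-0.02114012, -0.87495834, -0.48373649,  0.5612424 ],
       [ 0.        ,  0.        ,  0.        ,  1.        ]])}
top {'fov_y': 55.47150612400101, 'cx': 280.30910043439707, 'cy': 210.49882650969286, 'world_from_camera': array([[ 0.01374649, -0.99471067,  0.10179253,  0.50083818],
       [-0.99975688, -0.01191783,  0.01855103, -0.01788638],
       [-0.01723977, -0.10202279, -0.99463267,  0.97718565],
       [ 0.        ,  0.        ,  0.        ,  1.        ]])}
0.1 [0.19110161 0.48874349 0.23087013] [-1.57840896e-04  1.85334306e-01  9.82675420e-01 -4.35168244e-04] [-0.30368907 -0.00952742  0.86572919]
```

View pics/scene0.png

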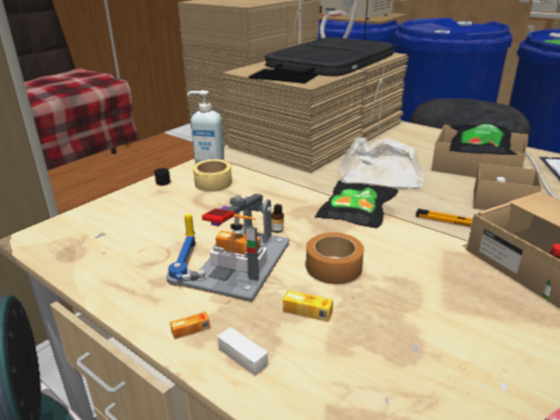

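View pics/top0.png

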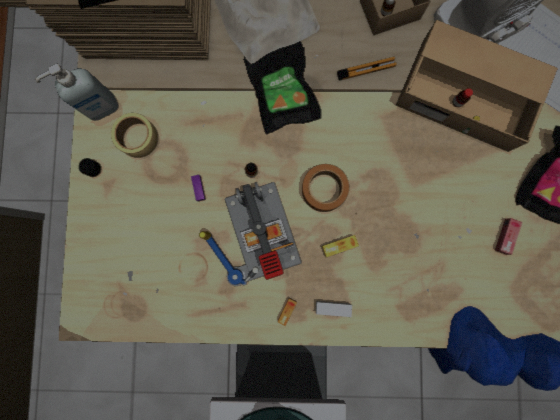

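Scene: press at about (235,255), leg knob (189,222), red plate (218,215). Top: knob (204,234), leg hinge (236,277), red plate (270,264). I'll zoom in on the press for its corners.

```bash
cat > h.py <<'E'
import numpy as np, cv2
from bench import vision
def ray(n,u,v):
    m=vision.camera_model(n); T=m["world_from_camera"]; f=210/np.tan(np.radians(m["fov_y"]/2))
    return T[:3,3], T[:3,:3]@np.array([(u-m["cx"])/f,(v-m["cy"])/f,1.])
def onz(n,u,v,z):
    o,d=ray(n,u,v); return o+d*(z-o[2])/d[2]
def proj(n,p):
    m=vision.camera_model(n); T=m["world_from_camera"]; f=210/np.tan(np.radians(m["fov_y"]/2))
    c=T[:3,:3].T@(np.asarray(p)-T[:3,3]); return c[:2]/c[2]*f+[m["cx"],m["cy"]]
def two(a,b):
    (o1,d1),(o2,d2)=ray("top",*a),ray("scene",*b)
    s=np.linalg.lstsq(np.c_[d1,-d2],o2-o1,rcond=None)[0]; p,q=o1+s[0]*d1,o2+s[1]*d2
    return (p+q)/2,np.linalg.norm(p-q)
def blobs(im,lo,hi,box,mina=15):
    x0,y0,x1,y1=box; h=cv2.cvtColor(im[y0:y1,x0:x1],cv2.COLOR_BGR2HSV)
    m=cv2.inRange(h,lo,hi); n,_,s,c=cv2.connectedComponentsWithStats(m)
    return [(int(s[i,4]),(c[i]+[x0,y0]).round(1), s[i,:4]+[x0,y0,0,0]) for i in range(1,n) if s[i,4]>=mina]
E
python3 - <<'E'
from h import *
t=cv2.imread("pics/top0.png"); s=cv2.imread("pics/scene0.png")
cv2.imwrite("pics/c1.png",np.hstack([cv2.resize(t[165:305,180:320],(560,560),interpolation=cv2.INTER_CUBIC)]))
for n,im,b in (("top",t,(180,165,320,305)),("scene",s,(150,190,300,300))):
    print(n,"blue",blobs(im,(100,120,60),(125,255,255),b)); print("yel",blobs(im,(22,150,110),(32,255,255),b)); print("red",blobs(im,(0,200,90),(5,255,255),b),blobs(im,(172,150,90),(180,255,255),b))
E
```

```text
top blue [(373, array([226.1, 263.5]), array([207, 238,  38,  46]))]
yel []
red [(19, array([270.2, 253.5]), array([266, 251,   9,   6])), (36, array([263.7, 260.4]), array([259, 255,  11,  11])), (15, array([274.4, 260.9]), array([270, 260,   9,   3])), (49, array([270.8, 273.1]), array([264, 268,  14,  10]))] []
scene blue [(354, array([181.4, 259.2]), array([169, 237,  24,  42]))]
yel [(139, array([188.8, 224.8]), array([185, 214,   9,  22])), (20, array([294. , 292.3]), array([288, 291,  12,   4])), (28, array([288. , 298.2]), array([283, 296,  13,   4]))]
red [(173, array([217.5, 216.7]), array([203, 212,  31,  10])), (21, array([250.4, 249.6]), array([248, 248,   6,   4]))] []
```

View pics/c1.png

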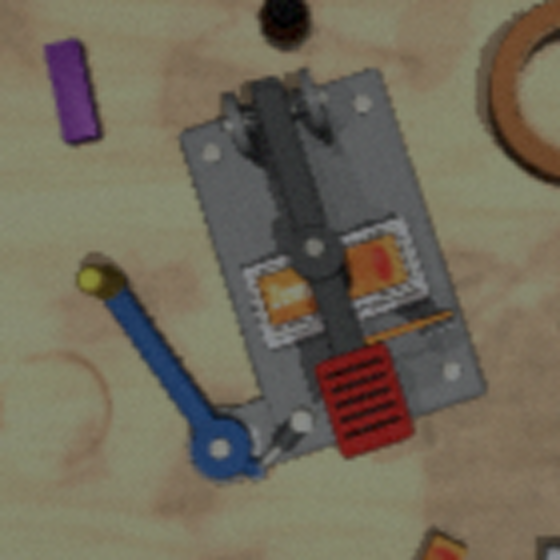

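The crop (4x, offset 180,165) shows plate corners at (181,132), (378,69), (486,391), leg hinge (219,447), knob top (91,280) and red plate centre (365,401).

```bash
python3 - <<'E'
from h import *
c=lambda u,v:(u/4+180-.4,v/4+165-.4)
P=lambda u,v,z:onz("top",*c(u,v),z)
bl,br,fr=P(181,132,.014),P(378,69,.014),P(486,391,.014)
print(bl,br,fr,np.linalg.norm(bl-br),np.linalg.norm(br-fr))
# fit: model pts -> world (rigid 2D) 
src=np.array([[.105,.065],[.105,-.065],[-.105,-.065],[-.085,.095],[-.0815,0]])
dst=np.array([bl,br,fr,P(219,447,.033),P(365,401,.1605)])[:,:2]
a,b=src-src.mean(0),dst-dst.mean(0)
th=np.arctan2((a[:,0]*b[:,1]-a[:,1]*b[:,0]).sum(),(a*b).sum())
R=np.array([[np.cos(th),-np.sin(th)],[np.sin(th),np.cos(th)]]); t=dst.mean(0)-R@src.mean(0)
print("yaw",th,"t",t,"res mm",(1000*(dst-(src@R.T+t))).round(1).tolist())
H=R@[-.085,.095]+t; k=P(91,280,.074)[:2]; kk=R.T@(k-H); print("hinge",H,"knob",k,np.linalg.norm(kk),"leg",np.arctan2(kk[1],kk[0]))
print("predict scene: plate,knob", proj("scene",[*(R@[-.0815,0]+t),.1605]),proj("scene",[*k,.05]))
for q in ([-.105,.065],[-.105,-.065],[.105,-.065]): print(proj("scene",[*(R@q+t),.014]))
print("tape",onz("top",326,187,.048),"yc",onz("top",339,245,.028),"bot",onz("top",251,169,.06))
for a in (.35,.8,1.2,1.4,1.571): print(a,H+.12*R@[np.cos(a),np.sin(a)])
E
```

```text
[0.6294094  0.13576783 0.014     ] [0.66958946 0.01621756 0.014     ] [ 0.47540919 -0.05134359  0.014     ] 0.12612177832552454 0.20559787779189187
yaw 0.32956412881734853 t [0.55136958 0.04248066] res mm [[-0.3, -2.2], [-2.2, 1.3], [2.4, 1.7], [1.0, 0.4], [-0.9, -1.1]]
hinge [0.44019907 0.10485949] knob [0.53622834 0.17497277] 0.11890118947929068 leg 0.3010945740396683
predict scene: plate,knob [217.65975386 211.70745627] [189.13572569 224.40002653]
[186.33562987 281.5824406 ]
[251.0815074  296.40945082]
[290.29341639 236.95052633]
tape [ 0.65269248 -0.10711182  0.048     ] yc [ 0.51771239 -0.13997702  0.028     ] bot [0.69135653 0.06905421 0.06      ]
0.35 [0.53354068 0.18027398]
0.8 [0.49144555 0.21336663]
1.2 [0.44514553 0.2247575 ]
1.4 [0.42122687 0.22335023]
1.571 [0.40134027 0.2183936 ]
```

```bash
cat >> h.py <<'E'
TH=.3296; T0=np.array([.55137,.04248]); Rp=np.array([[np.cos(TH),-np.sin(TH)],[np.sin(TH),np.cos(TH)]])
W=lambda x,y,z:np.array([*(Rp@[x,y]+T0),z])
HN=W(-.085,.095,0)
knob=lambda a,z:HN+[.12*np.cos(TH+a),.12*np.sin(TH+a),z]
def down(psi): return np.array([0,np.cos(psi/2),np.sin(psi/2),0])  # Rz(psi)*Rx(pi)
E
python3 - <<'E'
from h import *
from bench import env,planner,telemetry
for k in (-np.pi,0,np.pi):
    for a in (.3,.9,1.55):
        for z in (.038,.17):
            q=planner.solve_ik(knob(a,z),down(TH+a+k)); print(round(k,1),a,z,None if q is None else np.round(q,2))
for psi in (TH,TH+np.pi,TH-np.pi/2,TH+np.pi/2): print(psi,planner.solve_ik(W(-.097,0,.1),down(psi)))
E
```

```text
-3.1 0.3 0.038 [ 0.17  0.46 -0.3   0.81  0.   -0.46]
-3.1 0.3 0.17 [ 0.17  0.36 -0.08  1.14  0.   -0.46]
-3.1 0.9 0.038 [ 0.27  0.4  -0.4   0.77  0.   -0.96]
-3.1 0.9 0.17 [ 0.27  0.29 -0.17  1.1   0.   -0.96]
-3.1 1.55 0.038 [ 0.32  0.31 -0.57  0.7   0.   -1.56]
-3.1 1.55 0.17 [ 0.32  0.18 -0.33  1.06  0.   -1.56]
0 0.3 0.038 [ 0.17  0.46 -0.3   0.81  0.    2.68]
0 0.3 0.17 [ 0.17  0.36 -0.08  1.14  0.    2.68]
0 0.9 0.038 [ 0.27  0.4  -0.4   0.77  0.    2.18]
0 0.9 0.17 [ 0.27  0.29 -0.17  1.1   0.    2.18]
0 1.55 0.038 [ 0.32  0.31 -0.57  0.7   0.    1.58]
0 1.55 0.17 [ 0.32  0.18 -0.33  1.06  0.    1.58]
3.1 0.3 0.038 [ 0.17  0.46 -0.3   0.81  0.   -0.46]
3.1 0.3 0.17 [ 0.17  0.36 -0.08  1.14  0.   -0.46]
3.1 0.9 0.038 [ 0.27  0.4  -0.4   0.77  0.   -0.96]
3.1 0.9 0.17 [ 0.27  0.29 -0.17  1.1   0.   -0.96]
3.1 1.55 0.038 [ 0.32  0.31 -0.57  0.7   0.   -1.56]
3.1 1.55 0.17 [ 0.32  0.18 -0.33  1.06  0.   -1.56]
0.3296 [-0.15344529  0.23847133 -0.46296832  0.86935668  0.          2.65854736]
3.4711926535897932 [-0.15344529  0.23847133 -0.46296832  0.86935668  0.         -0.48304529]
-1.2411963267948964 [-0.15344529  0.23847133 -0.46296832  0.86935668  0.         -2.05384162]
1.9003963267948967 [-0.15344529  0.23847133 -0.46296832  0.86935668  0.          1.08775104]
```

```bash
python3 - <<'E'
from h import *
from bench import env,telemetry
S=lambda l:(lambda o:print(l,round(o["t"],2),o["position"].round(4),"F",o["ft_force"].round(1),"gap",round(o["finger_gap"],4)))(telemetry.get_obs())
a=.301
env.move_to(knob(a,.17),down(TH+a)); S("above")
env.servo_line(knob(a,.038),.1); S("down")
env.grab(20); S("grab")
cv2.imwrite("pics/s1.png",vision.snapshot("scene")[150:330,120:320].repeat(3,0).repeat(3,1))
E
```

```text
above 1.82 [0.5368 0.1763 0.1701] F [ 0.5 -0.3  0.5] gap 0.0852
down 3.28 [0.5374 0.1757 0.0385] F [-0.8  0.1  0.9] gap 0.0856
grab 3.91 [0.5371 0.1756 0.0381] F [-0.7 -0.5  2.5] gap 0.0175
```

View pics/s1.png

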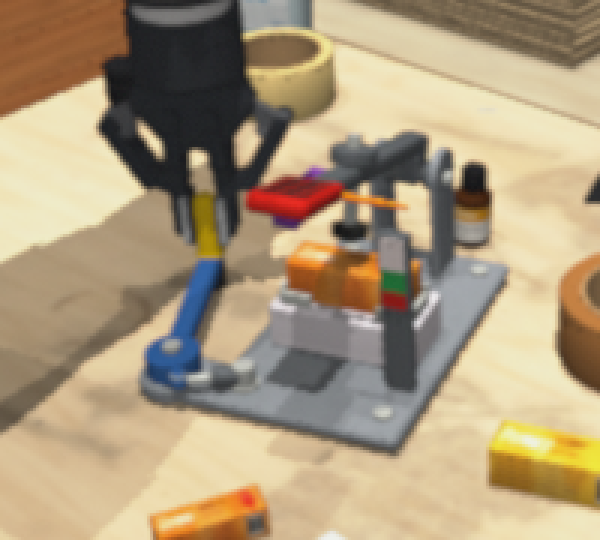

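The fingers hold the yellow knob (at about (205,225) in the crop), with a gap of 17.5 mm, which matches the 18 mm post. Next is the swing.

```bash
python3 - <<'E'
from h import *
from bench import env,telemetry
S=lambda l:(lambda o:print(l,round(o["t"],2),o["position"].round(4),"F",o["ft_force"].round(1),"gap",round(o["finger_gap"],4)))(telemetry.get_obs())
for a in np.linspace(.301,1.56,13)[1:]:
    env.servo_line(knob(a,.038),.06,ori=down(TH+a)); S(round(a,2))
    if np.linalg.norm(telemetry.get_obs()["ft_force"])>30: print("stop"); break
E
```

```text
0.41 4.32 [0.5292 0.1853 0.0381] F [-1.1 -1.8  3.2] gap 0.0173
0.51 4.67 [0.5204 0.194  0.038 ] F [-1.3 -2.3  4.3] gap 0.0171
0.62 5.03 [0.5106 0.2018 0.038 ] F [-2.1 -2.7  4.1] gap 0.0175
0.72 5.39 [0.5    0.2087 0.038 ] F [-1.9 -3.7  5.2] gap 0.0173
0.83 5.75 [0.4887 0.2143 0.038 ] F [-2.2 -4.3  4.8] gap 0.0173
0.93 6.11 [0.477  0.2188 0.038 ] F [-1.4 -4.5  4.8] gap 0.0171
1.04 6.47 [0.4648 0.222  0.038 ] F [-2.1 -5.3  4.6] gap 0.0176
1.14 6.83 [0.4524 0.2239 0.038 ] F [-1.7 -3.7  3.8] gap 0.0173
1.25 7.18 [0.4398 0.2245 0.038 ] F [-1.4 -4.8  4.6] gap 0.0172
1.35 7.54 [0.4273 0.2238 0.038 ] F [-0.9 -5.   3. ] gap 0.0172
1.46 7.9 [0.4149 0.2218 0.038 ] F [-1.2 -4.4  3.8] gap 0.0173
1.56 8.26 [0.4028 0.2185 0.038 ] F [-0.5 -4.1  4.3] gap 0.0173
```

```bash
python3 - <<'E'
from h import *
from bench import env,telemetry
S=lambda l:(lambda o:print(l,round(o["t"],2),o["position"].round(4),"F",o["ft_force"].round(1),"gap",round(o["finger_gap"],4)))(telemetry.get_obs())
env.open_jaws(); env.servo_line(knob(1.56,.26),.15); S("up")
env.grab(20)
env.move_to(W(-.0815,0,.26),down(TH+np.pi/2)); S("above")
env.servo_line(W(-.0815,0,.19),.1); S("over")
a=vision.snapshot("scene")[150:330,120:320]; b=vision.snapshot("top")
print("knob top",blobs(b,(20,100,80),(35,255,255),(180,240,280,330),8))
cv2.imwrite("pics/s2.png",np.hstack([cv2.resize(a,(400,360)),cv2.resize(b[165:345,150:350],(400,360))]))
E
```

```text
up 10.56 [0.4023 0.2187 0.2594] F [-0.4 -0.1 -0.7] gap 0.0852
above 12.19 [0.474  0.0168 0.26  ] F [0.  0.6 0.7] gap -0.0002
over 13.04 [0.4745 0.0163 0.1905] F [-0.2  0.3 -0.5] gap -0.0003
knob top []
```

View pics/s2.png

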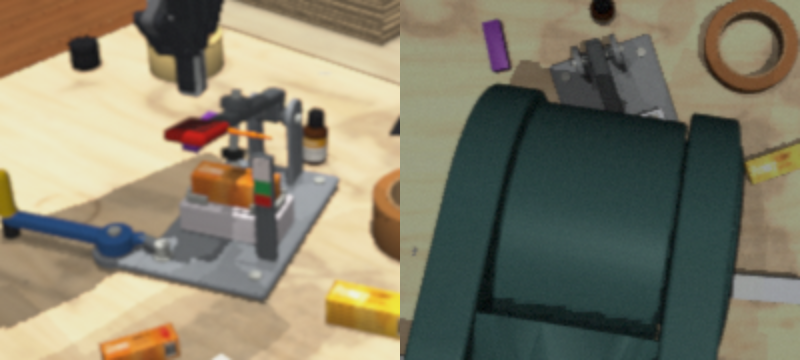

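The leg now points outward (knob at about (5,185) in the left half), and the closed fingers stand above the red plate. I'll check the leg angle against its projection, then press along the arc.

```bash
cat >> h.py <<'E'
def plate(t):
    b=t-.25; f=.18*np.cos(b)+.032*np.sin(b); u=.032*np.cos(b)-.18*np.sin(b); return W(.085-f,0,.085+u)
E
python3 - <<'E'
from h import *
from bench import env,telemetry
S=lambda l:(lambda o:print(l,round(o["t"],2),o["position"].round(4),"F",o["ft_force"].round(1)))(telemetry.get_obs())
im=vision.snapshot("scene"); print(blobs(im,(22,150,110),(32,255,255),(100,200,150,280)),[proj("scene",knob(x,.051)).round(1) for x in (1.35,1.5,1.571)])
for t in (-.02,.03,.09,.15,.2,.24,.28,.31):
    env.servo_line(plate(t),.04); S(t)
    if abs(telemetry.get_obs()["ft_force"][2])>20: print("stop"); break
cv2.imwrite("pics/s3.png",cv2.resize(vision.snapshot("scene")[170:310,140:320],None,fx=4,fy=4,interpolation=cv2.INTER_CUBIC))
E
```

```text
[(161, array([121.4, 246.5]), array([117, 235,  11,  23]))] [array([131. , 238.3]), array([124.5, 242.6]), array([121.7, 244.8])]
-0.02 14.0 [0.4758 0.0166 0.164 ] F [0.3 0.4 0.2]
0.03 14.38 [0.4722 0.0154 0.1555] F [0.6 0.9 1.7]
0.09 14.8 [0.4683 0.0141 0.1451] F [ 1.4 -0.   3.1]
0.15 15.22 [0.4653 0.0131 0.1348] F [ 1.4 -0.1  3.6]
0.2 15.6 [0.4633 0.0123 0.1261] F [0.7 1.3 4.4]
0.24 15.93 [0.462  0.0119 0.1191] F [0.4 0.9 5.8]
0.28 16.27 [0.4609 0.0114 0.112 ] F [0.4 1.1 7.6]
0.31 16.55 [0.4603 0.0112 0.1066] F [0.1 0.2 8.6]
```

View pics/s3.png

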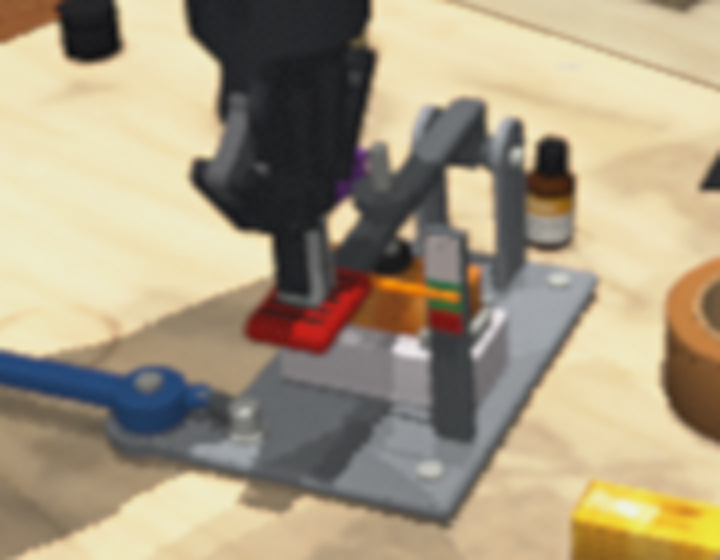

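The pointer tip at (455,297) lies in the green field (rows 283–312), and the 8.6 N reading fits the expected hold. I'll go to mid-green, hold and hand in.

```bash
python3 - <<'E'
from h import *
from bench import env,telemetry
env.servo_line(plate(.33),.03); env.sleep(1.2)
o=telemetry.get_obs(); print(o["t"],o["position"].round(4),o["ft_force"].round(1))
if 6<o["ft_force"][2]<13: print(env.finish_job())
E
```

```text
18.075 [0.4599 0.0111 0.1031] [-0.5  1.   8.6]
the job is handed in; nothing more can be done
None
```

I swung the leg out to its end stop, pressed the lever to about 0.33 rad (mid-green) and handed in at about 18 s, still holding it there with 8.6 N; the judge's result was not shown.

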